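# Index the drying carousel and lift out the red puppet head

### The job

The red puppet head on the drying carousel is dry: turn the carousel one notch, the way that brings the red head round to the open gap of the guard hoop at the yellow pointer, and let it click home there. Then lift the red head straight up off its peg until its neck is a good 10 cm above the turntable, and hold it there over its peg, level and still, for two seconds; finish while still holding it in the air, do not put it down. Leave the other heads on their pegs and the rest of the bench undisturbed.

Things in the scene. Friction and masses are not known exactly. Their poses are not given: they have to be found in the camera images.
- stand: Fixed base of the drying carousel: a green round plinth 370 mm across, 28 mm high, with a thin steel guard hoop (see hoop_mid). Origin at the centre of its underside on the bench, on the turntable's axis; z up. Its -x side is the front, with a yellow pointer block (24 mm high) that reaches 220 mm from the axis.
- hoop_mid (a point): Middle of the guard hoop, at the back: 8 mm bar in a ring 140 mm from the axis, 154 mm above the bench, so 10 mm over the heads' tops. It covers every peg except in a gap of 47 degrees either side of the front; heads come out only there. Three thin posts 178 mm from the axis carry it: at the back and 85 degrees either side of the front.
- load_point (a point): Fixed point in the gap, 140 mm from the axis towards the yellow pointer, 50 mm above the bench (level with the turntable's top). A peg stands here whenever the turntable is clicked home. At the start that peg is empty, and the red head stands one notch to the left or right of it.
- turntable (a joint): Angle, rad, positive counter-clockwise from above, 0 at the start. Aluminium disc 330 mm across, top 50 mm above the bench; six brass pegs (16 mm thick, 26 high) 60 degrees apart, 140 mm from the axis. Spring detents at -1.047, 0, +1.047, stops at +-1.2. About 0.2 N m turns it past the hump half way; then the spring pulls it to the next notch.
- turn_grip (a point): Centre of the turntable's black T-handle, on its axis, 181 mm above the bench: a bar 76 mm long, 16 thick, 30 high (166 to 196 mm above the bench) on a 24 mm thick column. The bar lies along this point's x axis, turns with the table, and points at the gap at the start. Grip it from above across its thickness (y).
- red_head: Red painted wooden puppet head, 90 mm tall, skull 47 mm wide, 0.08 to 0.15 kg. Origin: centre of the neck's lower end, resting on the turntable's top; z up through the crown, nose to -x, ears at +y and -y. Neck 37 mm thick with a hole 20 mm wide, 28 deep, loose on its peg (2 mm play each way); it rides round with the table and can face any way.
- red_ears (a point): Midpoint between the red head's ears, 58 mm above its origin and 2 mm behind its axis: the best place to grip. Two flat ear faces, square to the head's y axis, 52 mm apart, each 22 mm long (x) and 26 mm high (z).
- white_head: White painted puppet head, the same shape and size as red_head, standing on another peg of the carousel; same origin and axes as red_head. To be left on its peg.
- wood_head: Bare light wood puppet head, the same shape and size as red_head, standing on another peg of the carousel; same origin and axes as red_head. To be left on its peg.
- green_head: Green painted puppet head, the same shape and size as red_head, standing on another peg of the carousel; same origin and axes as red_head. To be left on its peg.
- mallet: Wooden hammer lying on the bench, handle to its -x; bystander, leave alone.
- brush: Paint brush lying on the bench, handle to its -x; bystander, leave alone.
- glue_jar: Closed jar 64 mm wide, 85 mm tall, red cap, standing on the bench, origin under its centre; bystander, leave alone.
- paint_cup: White cup 74 mm wide, 80 mm tall, standing on the bench, origin under its centre; bystander, leave alone.

How it is judged (in metres and radians):
On the way, in this order (a step that is already met when the one before it is completed fails the run):
1. the turntable has clicked home one notch on, with the red head on its peg at the open gap ((value of joint turntable between 0.977198 and 1.1172 rad or value of joint turntable between -1.1172 and -0.977198 rad) and horizontal distance between red_head and load_point below 0.016 m and z of red_head in the frame of stand below 0.065 m and velocity of joint turntable between -0.05 and 0.05 rad/s), for 0.3 s.
2. the red head is held by the fingers level and still over its peg, its neck clear above the turntable, for two seconds (z of red_head in the frame of stand above 0.145 m and horizontal distance between red_head and load_point below 0.05 m and angle between red_head's own z axis and vertical below 0.12 rad and linear speed of red_head below 0.02 m/s and angular speed of red_head below 0.15 rad/s and contact force between the fingers and red_head above 1 N and contact force between red_head and stand below 0.05 N and (value of joint turntable between 0.977198 and 1.1172 rad or value of joint turntable between -1.1172 and -0.977198 rad)), for 2 s.
At the end, for the whole second after the job is handed in: Fingers hold the red head (over 1 N), neck over 95 mm above the turntable, within 50 mm sideways of the load point, tilt under 0.12 rad, slower than 20 mm/s and 0.15 rad/s, not touching the carousel; turntable within 0.07 rad of the notch; other heads seated within 15 mm and 0.2 rad (all of step 2 and z of white_head in the frame of stand between 0.035 and 0.065 m and angle between each of white_head, wood_head, green_head's own z axis and vertical below 0.2 rad and z of wood_head in the frame of stand between 0.035 and 0.065 m and z of green_head in the frame of stand between 0.035 and 0.065 m); the arm keeps its last pose, push and grip.
It fails at once if another head comes up off its peg or falls (z of any of white_head, wood_head, green_head in the frame of stand above 0.075 m or z of any of white_head, wood_head, green_head in the frame of stand below 0.03 m or angle between any of white_head, wood_head, green_head's own z axis and vertical above 0.6 rad).
It fails at once if the red head is tipped over (angle between red_head's own z axis and vertical above 0.5 rad).
It fails at once if a tool, jar or cup on the bench is disturbed (moved more than 40 mm) (distance of any of mallet, brush, glue_jar, paint_cup from where it was at the start of the episode above 0.04 m).
It also fails if it takes over 51 s, if anything falls off the work surface, if the arm or the gripper's body presses on something with over 40 N, if the wrist force passes 120 N, or if a joint passes its speed limit or range.

### The arm

A 6-joint arm with a two-finger parallel gripper is mounted at the origin on the work surface. World frame = base frame: x ahead of the robot, y to its left, z up, the work surface at z = 0. Lengths are in m, angles in degrees, forces in N, time in s.
With the tool pointing down it reaches from about 0.25 to 0.725 m from the base axis. Payload 9.7 kg.
Tool frame: the origin (TCP) lies at the very end of the fingers, on their centre line; the grasp point (between the pads) lies 19 mm behind it; z points along the fingers, y is the line along which they close (so a half turn about z gives the same grasp; the last joint's range is limited). The gripper opens to 85 mm and grips with 20 to 120 N. Pads are 22 mm wide; open, the fingers measure 114 mm over their backs; the gripper's body (76 mm by 85 mm) begins 54 mm behind the grasp point. The pads swing forward as they close: fully open they stand 13 mm farther back than shut.
Start: joints at [-66.062, 4.979, 10.078, 95.1, 0, 90], TCP at [0.223, -0.503, 0.231] pointing down, gripper open.
Joint ranges: [-179.16, 179.16], [-48.56, 103.87], [-65.8, 70.77], [-126.05, 130.52], [-82.76, 87.17], [-180, 180]. Speed limits (degrees/s): [127.2, 127.2, 147.25, 180, 180, 180].

### API

Orientations are given as [roll, pitch, yaw] about the fixed x, y, z axes, in that order (R = Rz(yaw) Ry(pitch) Rx(roll)).
In Python, from workcell import telemetry, optics, workorder gives the robot as it stands.
- The arm moves only by the shell command python3 -m handwheel 'ROWS' [FORCE]. ROWS is JSON, a list of rows, each an object of numbers: "tx", "ty", "tz": the shift along the tool's x, y, z in m; "ax", "ay", "az": the turn, a rotation vector about the tool's x, y, z in degrees; "jaw": the gripper command: -1 is shut, 1 is fully open, values between are in proportion. A call has exactly 10 rows; each row shifts and turns the commanded pose from where the row before left it, along the tool's axes as they then stand; what a row does not reach is not made up. A row lasts 1/8 s, in which the tool goes at most 62.5 mm and 10.7 degrees, less where a joint would pass 70% of its speed; a pose out of reach is approached as far as the arm can. A call is refused whole if a number of a shift passes 0.0625 or a number of a turn 10.7, either way. A call with a gripper value outside its range is refused whole. The fingers move at their own pace and stop on an object; FORCE is the grip in N (left out, the last holds). Time passes only in rows, so rows that do not move let the fingers close, or fill a call up. It gives the time, the measured TCP pose, the force, the opening and the grip force at its end, in the units of the state.
- telemetry.get_obs(): the state, without advancing time (a new reading comes with each control period).
- optics.camera(name): name is "scene" or "top"; returns a dict with "color" (384x512x3 uint8, red, green, blue), "K" (3x3 intrinsics, pixels), "extrinsics" (4x4, takes a point from camera to world coordinates). Camera axes: x right, y down, z forward; pixel columns grow to the right and rows downward; lengths in m; the calibration is good to about 2 mm. A picture is of the moment at which its call begins. There is no depth.
- workorder.job_done(): hands the job in; it is judged then, once.
The state is a dict: "time": time; "q": joint angles; "qd": joint speeds; "joint_efforts": joint torques, N m; "ee_pos": TCP position; "tcp_rot": TCP orientation; "wrist_force": force on the tool from outside, world axes, zero at the start; "torque": the same for the moment, N m; "opening": finger opening in m; "grasp_force": force on a finger pad.
Only numpy, scipy, OpenCV 4.12 (cv2) and the standard library are available. Lean on these libraries where they do the work, as an engineer would, in place of code of your own. Each camera call takes 0.05 s, during which the arm holds its last target. There are 200 camera calls.

## Working session

There is one attempt and no reset: what is moved stays moved. The work goes in short steps, Python scripts to look and compute and a shell command to move; the robot and the scene stay as the last step left them, time stands still between calls to the robot, and variables do not carry over. Pictures are saved under pics/ and viewed, at most 10 in all, crops included, and the job is handed in when it is done.

```bash
mkdir -p pics; python3 - <<'E'
from workcell import telemetry, optics
import cv2,numpy as np
np.set_printoptions(precision=4,suppress=True)
for n in("scene","top"):
    c=optics.camera(n); cv2.imwrite(f"pics/{n}0.png",cv2.cvtColor(c["color"],cv2.COLOR_RGB2BGR)); print(n,c["K"],c["extrinsics"])
o=telemetry.get_obs(); print({k:np.round(v,3) for k,v in o.items()})
E
```

```text
scene [[457.3067   0.     264.7042]
 [  0.     457.3067 192.2024]
 [  0.       0.       1.    ]] [[-0.7579  0.4107 -0.5068  1.2851]
 [ 0.6521  0.4583 -0.6039  0.8318]
 [-0.0157 -0.7882 -0.6152  0.957 ]
 [ 0.      0.      0.      1.    ]]
top [[360.144    0.     254.7527]
 [  0.     360.144  194.3927]
 [  0.       0.       1.    ]] [[-0.0042 -0.9984  0.057   0.528 ]
 [-0.9999  0.0036 -0.0101 -0.0008]
 [ 0.0099 -0.057  -0.9983  1.3379]
 [ 0.      0.      0.      1.    ]]
{'time': np.float64(0.1), 'q': array([-66.063,   5.009,  10.038,  95.1  ,   0.001,  89.999]), 'qd': array([-0.036, -0.112,  0.114,  0.017, -0.023, -0.014]), 'joint_efforts': array([  0.002, -52.156,  46.565,   0.016,   0.   ,  -0.   ]), 'ee_pos': array([ 0.223, -0.502,  0.231]), 'tcp_rot': array([-179.929,   -0.001,   23.937]), 'wrist_force': array([-0.071, -0.393, -0.801]), 'torque': array([-0.054,  0.   ,  0.015]), 'grasp_force': np.float64(0.0), 'opening': np.float64(0.086)}
```

View pics/top0.png

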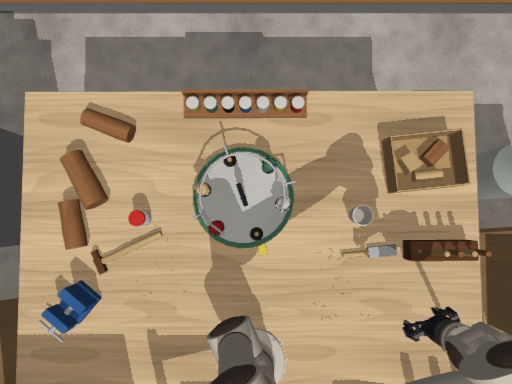

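View pics/scene0.png

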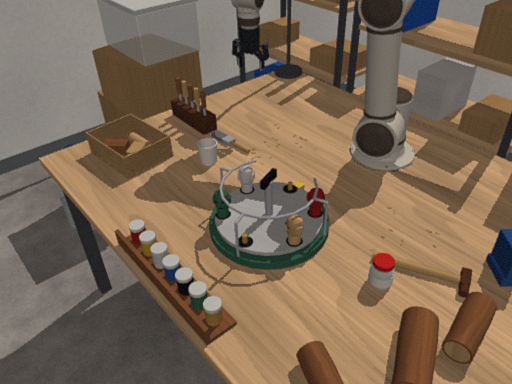

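The top view shows the carousel axis near (243,197), yellow pointer at (262,249), empty peg at (257,234) and the red head at (216,228). The scene view agrees. The red head has to move left to bottom to the pointer, which is counter-clockwise (+60°). I'll zoom in to measure it.

```bash
cat > h.py <<'E'
import numpy as np,cv2
from workcell import telemetry, optics
np.set_printoptions(precision=4,suppress=True)
def px2w(c,u,v,z):
    d=c["extrinsics"][:3,:3]@np.linalg.inv(c["K"])@[u,v,1]; o=c["extrinsics"][:3,3]
    return o+d*(z-o[2])/d[2]
def w2px(c,p):
    q=np.linalg.inv(c["extrinsics"])@np.append(p,1); q=c["K"]@q[:3]; return q[:2]/q[2]
def crop(c,name,u,v,w,h,s):
    im=cv2.cvtColor(c["color"],cv2.COLOR_RGB2BGR)[v:v+h,u:u+w]
    cv2.imwrite(name,cv2.resize(im,None,fx=s,fy=s,interpolation=cv2.INTER_CUBIC))
E
python3 - <<'E'
from h import *
c=optics.camera("top"); crop(c,"pics/t1.png",185,140,120,120,5)
s=optics.camera("scene"); crop(s,"pics/s1.png",200,150,140,120,5)
im=c["color"].astype(int); r,g,b=im[...,0],im[...,1],im[...,2]
m=(r>150)&(g>130)&(b<80); v,u=np.nonzero(m&(np.hypot(*(np.indices(m.shape)-np.array([197,243])[:,None,None]))<75)); print("yellow",len(u),u.mean(),v.mean(),px2w(c,u.mean(),v.mean(),.024))
mg=((g>r+25)&(g>b)).astype(np.uint8); mg[:140]=0;mg[255:]=0;mg[:,:185]=0;mg[:,305:]=0
cn=max(cv2.findContours(mg,cv2.RETR_EXTERNAL,cv2.CHAIN_APPROX_NONE)[0],key=len)
e=cv2.fitEllipse(cv2.convexHull(cn)); print(e,px2w(c,*e[0],.028))
E
```

```text
yellow 73 260.8904109589041 246.3835616438356 [ 0.4142 -0.0355  0.024 ]
((244.82034301757812, 202.72988891601562), (86.41509246826172, 96.41110229492188), 69.08769226074219) [0.5725 0.0222 0.028 ]
```

View pics/t1.png

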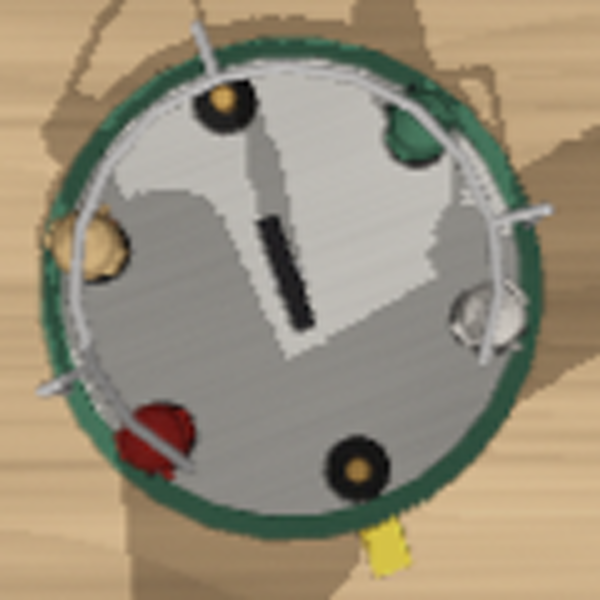

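View pics/s1.png

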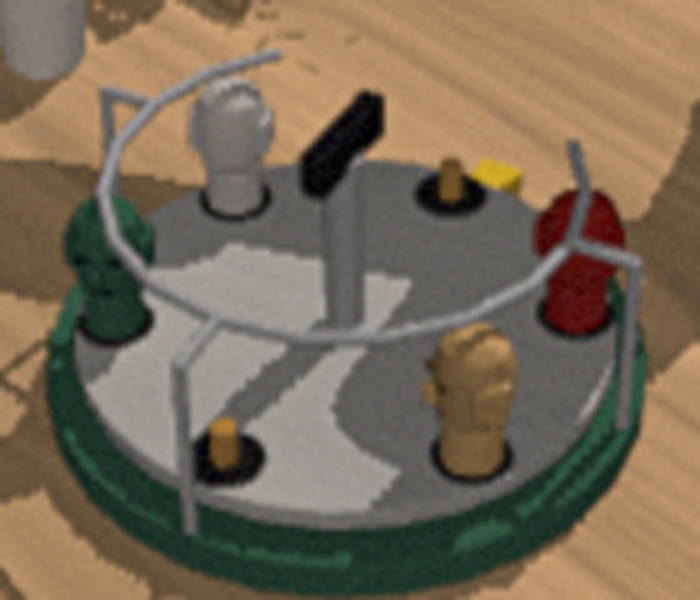

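The crops show the empty front peg at crop (357,470), back peg at (223,97), black handle bar from (268,220) to (303,328), and plinth bounds 42–543 by 37–540.

```bash
python3 - <<'E'
from h import *
c=optics.camera("top"); f=lambda u,v,z:px2w(c,185+(u-2)/5,140+(v-2)/5,z)
P=f(357,470,.076);B=f(223,97,.076); print("pegs",P,B,"axis",(P+B)/2,"r",np.linalg.norm(P-B)/2,"ang",np.degrees(np.arctan2(*(P-B)[1::-1])))
print("plinth",f(292.5,288.5,.028))
a=f(268,220,.196);b=f(303,328,.196);print("bar",a,b,(a+b)/2,np.linalg.norm(a-b),np.degrees(np.arctan2(*(b-a)[1::-1])))
print("red",f(157,438,.12))
y=f(386,546,.024);print("ptr",y)
im=c["color"].astype(int); m=(im.sum(2)<130)
m[:180]=0;m[210:]=0;m[:,232:252];m[:,:232]=0;m[:,252:]=0
v,u=np.nonzero(m);r=cv2.minAreaRect(np.c_[u,v].astype(np.float32));print(len(u),r,u.mean(),v.mean(),px2w(c,u.mean(),v.mean(),.19))
E
```

```text
pegs [ 0.4631 -0.0173  0.076 ] [0.7254 0.0761 0.076 ] axis [0.5942 0.0294 0.076 ] r 0.13923975187148954 ang -160.40629597539234
plinth [0.5923 0.0284 0.028 ]
bar [0.6278 0.0402 0.196 ] [0.559  0.0181 0.196 ] [0.5934 0.0291 0.196 ] 0.07222250717017617 -162.20486480505434
red [0.4874 0.1178 0.12  ]
ptr [ 0.4055 -0.0388  0.024 ]
77 ((241.78102111816406, 193.89779663085938), (21.871553421020508, 3.4174306392669678), 70.01689147949219) 241.75324675324674 193.83116883116884 [0.5955 0.0291 0.19  ]
```

```bash
cat >> h.py <<'E'
from scipy.spatial.transform import Rotation as Ro
def delta(x,y,z,yaw):
    o=telemetry.get_obs(); R=Ro.from_euler("xyz",o["tcp_rot"],degrees=True); T=Ro.from_euler("xyz",[180,0,yaw],degrees=True)
    print("t",o["time"].round(2),"shift",R.inv().apply(np.array([x,y,z])-o["ee_pos"]),"turn",np.degrees((R.inv()*T).as_rotvec()),"q",o["q"].round(1),"rot",o["tcp_rot"].round(1),"F",o["wrist_force"].round(1),"M",o["torque"].round(2),"open",o["opening"],"gf",o["grasp_force"])
E
python3 -m handwheel '[{"tx":0.05,"ty":-0.03,"tz":-0.002,"jaw":1},{"tx":0.05,"ty":-0.03,"tz":-0.002,"jaw":1},{"tx":0.05,"ty":-0.03,"tz":-0.002,"jaw":1},{"tx":0.05,"ty":-0.03,"tz":-0.002,"jaw":1},{"tx":0.05,"ty":-0.03,"tz":-0.002,"jaw":1},{"tx":0.05,"ty":-0.03,"tz":-0.002,"jaw":1},{"tx":0.05,"ty":-0.03,"tz":-0.002,"jaw":1},{"tx":0.05,"ty":-0.03,"tz":-0.002,"jaw":1},{"tx":0.05,"ty":-0.03,"tz":-0.002,"jaw":1},{"tx":0.05,"ty":-0.03,"tz":-0.002,"jaw":1}]'
python3 -c "from h import *;delta(.594,.029,.25,19.7)"
```

```text
$[0]: bad value
Traceback (most recent call last):
  File "h.py", line 15, in delta
    print("t",o["time"].round(2),"shift",R.inv().apply(np.array([x,y,z])-o["ee_pos"]),"turn",np.degrees((R.inv()*T).as_rotvec()),"q",o["q"].round(1),"rot",o["tcp_rot"].round(1),"F",o["wrist_force"].round(1),"M",o["torque"].round(2),"open",o["opening"],"gf",o["grasp_force"])
              ^^^^^^^^^^^^^^^
AttributeError: 'float' object has no attribute 'round'
```

```bash
sed -i 's/o\["time"\].round(2)/o["time"]/' h.py
python3 -m handwheel '[{"tx":0.05,"ty":-0.03,"tz":-0.002,"ax":0,"ay":0,"az":0,"jaw":1},{"tx":0.05,"ty":-0.03,"tz":-0.002,"ax":0,"ay":0,"az":0,"jaw":1},{"tx":0.05,"ty":-0.03,"tz":-0.002,"ax":0,"ay":0,"az":0,"jaw":1},{"tx":0.05,"ty":-0.03,"tz":-0.002,"ax":0,"ay":0,"az":0,"jaw":1},{"tx":0.05,"ty":-0.03,"tz":-0.002,"ax":0,"ay":0,"az":0,"jaw":1},{"tx":0.05,"ty":-0.03,"tz":-0.002,"ax":0,"ay":0,"az":0,"jaw":1},{"tx":0.05,"ty":-0.03,"tz":-0.002,"ax":0,"ay":0,"az":0,"jaw":1},{"tx":0.05,"ty":-0.03,"tz":-0.002,"ax":0,"ay":0,"az":0,"jaw":1},{"tx":0.05,"ty":-0.03,"tz":-0.002,"ax":0,"ay":0,"az":0,"jaw":1},{"tx":0.05,"ty":-0.03,"tz":-0.002,"ax":0,"ay":0,"az":0,"jaw":1}]'
python3 -c "from h import *;delta(.594,.029,.25,19.7)"
```

```text
time: 1.5
ee_pos: [0.5593, -0.0238, 0.2514]
tcp_rot: [180.0, -0.0, 23.9]
wrist_force: [1.4, -0.6, 1.1]
opening: 0.0852
grasp_force: 0.0
t 1.5 shift [ 0.0532 -0.0342  0.0014] turn [ 0.0124 -0.0121  4.2479] q [ -2.4   6.8  14.3  97.5  -0.  153.6] rot [180.   -0.   23.9] F [ 1.4 -0.6  1.1] M [-0.06 -0.    0.02] open 0.08516320254360399 gf 0.0
```

```bash

python3 -m handwheel '[{"tx":0.0133,"ty":-0.0085,"tz":0,"ax":0,"ay":0,"az":0,"jaw":1},{"tx":0.0133,"ty":-0.0085,"tz":0,"ax":0,"ay":0,"az":0,"jaw":1},{"tx":0.0133,"ty":-0.0085,"tz":0,"ax":0,"ay":0,"az":0,"jaw":1},{"tx":0.0133,"ty":-0.0085,"tz":0,"ax":0,"ay":0,"az":0,"jaw":1},{"tx":0,"ty":0,"tz":0.012,"ax":0,"ay":0,"az":4.2,"jaw":1},{"tx":0,"ty":0,"tz":0.016,"ax":0,"ay":0,"az":0,"jaw":1},{"tx":0,"ty":0,"tz":0.016,"ax":0,"ay":0,"az":0,"jaw":1},{"tx":0,"ty":0,"tz":0.016,"ax":0,"ay":0,"az":0,"jaw":1},{"tx":0,"ty":0,"tz":0.016,"ax":0,"ay":0,"az":0,"jaw":1},{"tx":0,"ty":0,"tz":0.005,"ax":0,"ay":0,"az":0,"jaw":1}]'
python3 -c "from h import *;delta(.594,.029,.17,19.7)"
```

```text
time: 2.75
ee_pos: [0.5928, 0.027, 0.1688]
tcp_rot: [-180.0, 0.1, 19.7]
wrist_force: [-0.8, -0.0, -0.1]
opening: 0.0857
grasp_force: 0.0
t 2.75 shift [ 0.0019 -0.0015 -0.0012] turn [-0.0282  0.0936  0.0324] q [  2.6  10.2   9.   88.8  -0.  162.9] rot [-180.     0.1   19.7] F [-0.8 -0.  -0.1] M [-0.04  0.02  0.01] open 0.08566365940182902 gf 0.0
```

Close on the bar with modest force.

```bash

python3 -m handwheel '[{"tx":0.0015,"ty":-0.0015,"tz":-0.002,"ax":0,"ay":0,"az":0,"jaw":-0.3},{"tx":0,"ty":0,"tz":0,"ax":0,"ay":0,"az":0,"jaw":-0.5},{"tx":0,"ty":0,"tz":0,"ax":0,"ay":0,"az":0,"jaw":-0.6},{"tx":0,"ty":0,"tz":0,"ax":0,"ay":0,"az":0,"jaw":-0.7},{"tx":0,"ty":0,"tz":0,"ax":0,"ay":0,"az":0,"jaw":-0.8},{"tx":0,"ty":0,"tz":0,"ax":0,"ay":0,"az":0,"jaw":-0.8},{"tx":0,"ty":0,"tz":0,"ax":0,"ay":0,"az":0,"jaw":-0.8},{"tx":0,"ty":0,"tz":0,"ax":0,"ay":0,"az":0,"jaw":-0.8},{"tx":0,"ty":0,"tz":0,"ax":0,"ay":0,"az":0,"jaw":-0.8},{"tx":0,"ty":0,"tz":0,"ax":0,"ay":0,"az":0,"jaw":-0.8}]' 30
python3 -c "from h import *;delta(.594,.029,.17,19.7)"
```

```text
time: 4.0
ee_pos: [0.5947, 0.0285, 0.1733]
tcp_rot: [179.9, -0.1, 19.7]
wrist_force: [0.5, -3.3, 5.5]
opening: 0.0154
grasp_force: 43.4
t 4.0 shift [-0.0005 -0.0007  0.0033] turn [ 0.0706 -0.0968  0.0069] q [  2.8  10.3   9.6  89.1  -0.  163.1] rot [179.9  -0.1  19.7] F [ 0.5 -3.3  5.5] M [-0.41 -0.09  0.07] open 0.015407564873108404 gf 43.40025773108209
```

```bash

python3 -m handwheel '[{"tx":0,"ty":0,"tz":0,"ax":0,"ay":0,"az":-2,"jaw":-0.8},{"tx":0,"ty":0,"tz":0,"ax":0,"ay":0,"az":-3,"jaw":-0.8},{"tx":0,"ty":0,"tz":0,"ax":0,"ay":0,"az":-3.5,"jaw":-0.8},{"tx":0,"ty":0,"tz":0,"ax":0,"ay":0,"az":-3.5,"jaw":-0.8},{"tx":0,"ty":0,"tz":0,"ax":0,"ay":0,"az":-3.5,"jaw":-0.8},{"tx":0,"ty":0,"tz":0,"ax":0,"ay":0,"az":-3.5,"jaw":-0.8},{"tx":0,"ty":0,"tz":0,"ax":0,"ay":0,"az":-3.5,"jaw":-0.8},{"tx":0,"ty":0,"tz":0,"ax":0,"ay":0,"az":-3.5,"jaw":-0.8},{"tx":0,"ty":0,"tz":0,"ax":0,"ay":0,"az":-2,"jaw":-0.8},{"tx":0,"ty":0,"tz":0,"ax":0,"ay":0,"az":-2,"jaw":-0.8}]'
python3 - <<'E'
from h import *
delta(.594,.029,.17,79.7)
crop(optics.camera("top"),"pics/t2.png",185,140,120,120,5)
E
```

```text
time: 5.25
ee_pos: [0.5948, 0.0284, 0.1733]
tcp_rot: [179.9, -0.0, 49.8]
wrist_force: [1.8, -3.8, 5.0]
opening: 0.0155
grasp_force: 43.4
t 5.25 shift [-0.     -0.001   0.0033] turn [  0.136   -0.0133 -29.9334] q [  2.8  10.3   9.6  89.1  -0.1 133. ] rot [179.9  -0.   49.8] F [ 1.8 -3.8  5. ] M [-0.55 -0.11 -0.16] open 0.01549882316970899 gf 43.37043455879282
```

View pics/t2.png

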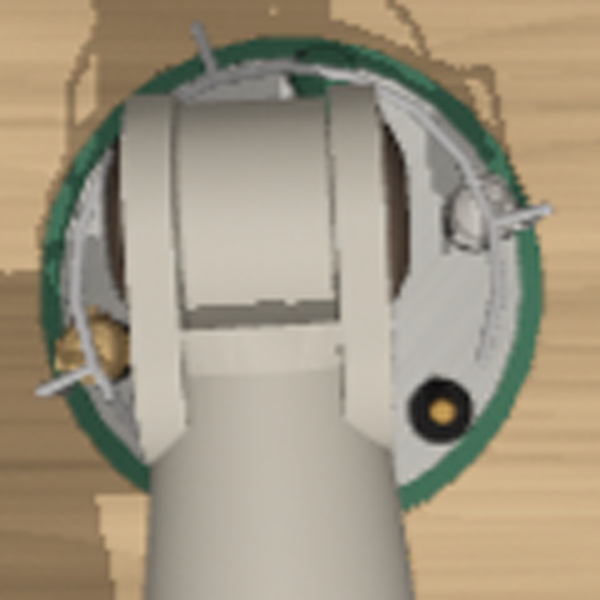

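The table has turned half a notch counter-clockwise: the empty peg is now at crop (440,410) and the other heads are still seated. I'll continue the turn.

```bash

python3 -m handwheel '[{"tx":0,"ty":0,"tz":0,"ax":0,"ay":0,"az":-3,"jaw":-0.8},{"tx":0,"ty":0,"tz":0,"ax":0,"ay":0,"az":-3.5,"jaw":-0.8},{"tx":0,"ty":0,"tz":0,"ax":0,"ay":0,"az":-3.5,"jaw":-0.8},{"tx":0,"ty":0,"tz":0,"ax":0,"ay":0,"az":-3.5,"jaw":-0.8},{"tx":0,"ty":0,"tz":0,"ax":0,"ay":0,"az":-3.5,"jaw":-0.8},{"tx":0,"ty":0,"tz":0,"ax":0,"ay":0,"az":-3.5,"jaw":-0.8},{"tx":0,"ty":0,"tz":0,"ax":0,"ay":0,"az":-3.5,"jaw":-0.8},{"tx":0,"ty":0,"tz":0,"ax":0,"ay":0,"az":-3,"jaw":-0.8},{"tx":0,"ty":0,"tz":0,"ax":0,"ay":0,"az":-2,"jaw":-0.8},{"tx":0,"ty":0,"tz":0,"ax":0,"ay":0,"az":-1,"jaw":-0.8}]'
python3 -m handwheel '[{"tx":0,"ty":0,"tz":0,"ax":0,"ay":0,"az":0,"jaw":-0.8},{"tx":0,"ty":0,"tz":0,"ax":0,"ay":0,"az":0,"jaw":-0.8},{"tx":0,"ty":0,"tz":0,"ax":0,"ay":0,"az":0,"jaw":-0.4},{"tx":0,"ty":0,"tz":0,"ax":0,"ay":0,"az":0,"jaw":0},{"tx":0,"ty":0,"tz":0,"ax":0,"ay":0,"az":0,"jaw":0.5},{"tx":0,"ty":0,"tz":0,"ax":0,"ay":0,"az":0,"jaw":1},{"tx":0,"ty":0,"tz":0,"ax":0,"ay":0,"az":0,"jaw":1},{"tx":0,"ty":0,"tz":0,"ax":0,"ay":0,"az":0,"jaw":1},{"tx":0,"ty":0,"tz":-0.01,"ax":0,"ay":0,"az":0,"jaw":1},{"tx":0,"ty":0,"tz":-0.02,"ax":0,"ay":0,"az":0,"jaw":1}]'
python3 -c "from h import *;delta(.594,.029,.27,79.7)"
```

```text
time: 6.55
ee_pos: [0.5949, 0.0283, 0.1733]
tcp_rot: [179.9, 0.0, 79.7]
wrist_force: [2.5, -3.6, 5.1]
opening: 0.0154
grasp_force: 43.3
time: 7.8
ee_pos: [0.5938, 0.0289, 0.2026]
tcp_rot: [-179.9, 0.0, 79.7]
wrist_force: [-0.3, -0.4, 1.0]
opening: 0.0855
grasp_force: 0.0
t 7.8 shift [ 0.0001  0.0001 -0.0674] turn [-0.0628  0.0148  0.0382] q [  2.8  10.7  13.3  92.6  -0.  103.1] rot [-179.9    0.    79.7] F [-0.3 -0.4  1. ] M [-0.04 -0.05 -0.  ] open 0.08550671440237022 gf 0.0
```

```bash

python3 -m handwheel '[{"tx":0,"ty":0,"tz":-0.045,"ax":0,"ay":0,"az":0,"jaw":1},{"tx":0,"ty":0,"tz":-0.045,"ax":0,"ay":0,"az":0,"jaw":1},{"tx":-0.035,"ty":-0.007,"tz":0,"ax":0,"ay":0,"az":0,"jaw":1},{"tx":-0.035,"ty":-0.007,"tz":0,"ax":0,"ay":0,"az":0,"jaw":1},{"tx":-0.035,"ty":-0.007,"tz":0,"ax":0,"ay":0,"az":0,"jaw":1},{"tx":-0.035,"ty":-0.007,"tz":0,"ax":0,"ay":0,"az":0,"jaw":1},{"tx":-0.035,"ty":-0.007,"tz":0,"ax":0,"ay":0,"az":0,"jaw":1},{"tx":-0.035,"ty":-0.007,"tz":0,"ax":0,"ay":0,"az":0,"jaw":1},{"tx":-0.035,"ty":-0.007,"tz":0,"ax":0,"ay":0,"az":0,"jaw":1},{"tx":-0.02,"ty":-0.007,"tz":0,"ax":0,"ay":0,"az":0,"jaw":1}]'
python3 - <<'E'
from h import *
delta(.462,-.018,.25,79.7)
c=optics.camera("top"); s=optics.camera("scene")
crop(c,"pics/a.png",230,205,50,50,11);crop(s,"pics/b.png",245,135,70,70,8)
a,b=cv2.imread("pics/a.png"),cv2.imread("pics/b.png");a=cv2.resize(a,(400,400));b=cv2.resize(b,(400,400));cv2.imwrite("pics/r3.png",np.hstack([a,b]))
for z in(.05,.14):print(z,w2px(c,[.462,-.018,z]),w2px(s,[.462,-.018,z]))
im=c["color"].astype(int);m=(im[...,0]>70)&(im[...,1]<40)&(im[...,2]<50);m[:205]=0;m[255:]=0;m[:,:230]=0;m[:,280:]=0
v,u=np.nonzero(m);print(len(u),u.mean(),v.mean(),px2w(c,u.mean(),v.mean(),.115))
E
```

```text
time: 9.05
ee_pos: [0.4912, -0.2232, 0.2931]
tcp_rot: [180.0, 0.0, 79.7]
wrist_force: [0.2, 0.8, -0.3]
opening: 0.0853
grasp_force: 0.0
t 9.05 shift [ 0.1967 -0.0655  0.043 ] turn [ 0.0407  0.0167 -0.0287] q [-24.4   5.4  17.5 102.1  -0.   75.9] rot [180.    0.   79.7] F [ 0.2  0.8 -0.3] M [ 0.    0.01 -0.02] open 0.08534064990025154 gf 0.0
0.05 [256.0948 233.5197] [290.4622 188.3371]
0.14 [256.4647 234.9175] [291.0072 165.5485]
140 256.45 234.25 [ 0.4629 -0.0183  0.115 ]
```

View pics/r3.png

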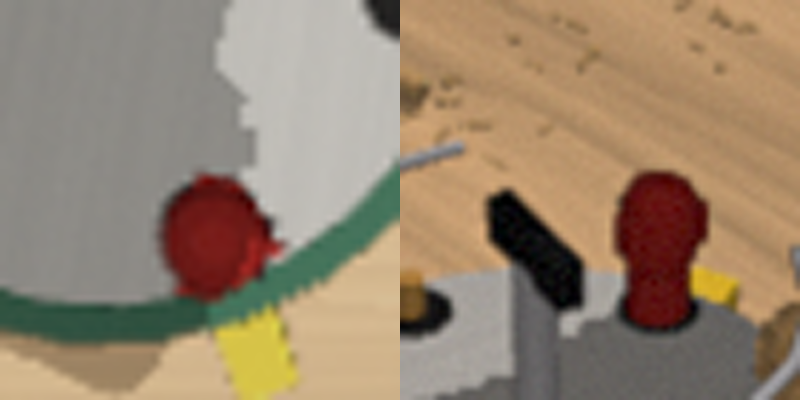

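The left crop shows the red head seated in the gap, centred on crop (215,240), with its nose at (282,247), so it points about -98° in world yaw. The ears are at (205,178) and (192,293), which puts the head yaw near 82°. I'll go above the head now.

```bash

python3 -m handwheel '[{"tx":0.0284,"ty":-0.0093,"tz":0,"ax":0,"ay":0,"az":0,"jaw":1},{"tx":0.0284,"ty":-0.0093,"tz":0,"ax":0,"ay":0,"az":0,"jaw":1},{"tx":0.0284,"ty":-0.0093,"tz":0,"ax":0,"ay":0,"az":0,"jaw":1},{"tx":0.0284,"ty":-0.0093,"tz":0,"ax":0,"ay":0,"az":0,"jaw":1},{"tx":0.0284,"ty":-0.0093,"tz":0,"ax":0,"ay":0,"az":0,"jaw":1},{"tx":0.0284,"ty":-0.0093,"tz":0,"ax":0,"ay":0,"az":0,"jaw":1},{"tx":0.0284,"ty":-0.0093,"tz":0,"ax":0,"ay":0,"az":-2.6,"jaw":1},{"tx":0,"ty":0,"tz":0.04,"ax":0,"ay":0,"az":0,"jaw":1},{"tx":0,"ty":0,"tz":0.04,"ax":0,"ay":0,"az":0,"jaw":1},{"tx":0,"ty":0,"tz":0.02,"ax":0,"ay":0,"az":0,"jaw":1}]'
python3 - <<'E'
from h import *
delta(.4628,-.016,.092,82.3)
s=optics.camera("scene")
crop(s,"pics/s4.png",225,80,130,130,4.6)
E
```

```text
time: 10.4
ee_pos: [0.4626, -0.0137, 0.1907]
tcp_rot: [-179.9, -0.0, 82.4]
wrist_force: [0.2, 0.4, 0.6]
opening: 0.0852
grasp_force: 0.0
t 10.4 shift [-0.0023  0.0006  0.0987] turn [-0.087  -0.0038  0.0941] q [-1.7 -7.5 -6.7 90.9  0.  95.9] rot [-179.9   -0.    82.4] F [0.2 0.4 0.6] M [ 0.01  0.07 -0.04] open 0.08520996025208974 gf 0.0
```

View pics/s4.png

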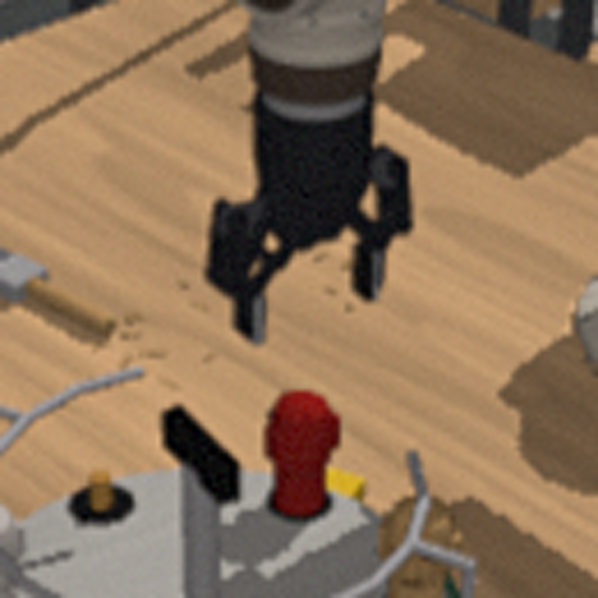

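The fingers straddle the head; tips are at (255,330) and (370,290), with the crown at (302,395). Descend, with the 2 mm correction.

```bash

python3 -m handwheel '[{"tx":-0.0023,"ty":0.0005,"tz":0.01,"ax":0,"ay":0,"az":0,"jaw":1},{"tx":0,"ty":0,"tz":0.013,"ax":0,"ay":0,"az":0,"jaw":1},{"tx":0,"ty":0,"tz":0.013,"ax":0,"ay":0,"az":0,"jaw":1},{"tx":0,"ty":0,"tz":0.013,"ax":0,"ay":0,"az":0,"jaw":1},{"tx":0,"ty":0,"tz":0.013,"ax":0,"ay":0,"az":0,"jaw":1},{"tx":0,"ty":0,"tz":0.013,"ax":0,"ay":0,"az":0,"jaw":1},{"tx":0,"ty":0,"tz":0.013,"ax":0,"ay":0,"az":0,"jaw":1},{"tx":0,"ty":0,"tz":0.011,"ax":0,"ay":0,"az":0,"jaw":1},{"tx":0,"ty":0,"tz":0,"ax":0,"ay":0,"az":0,"jaw":1},{"tx":0,"ty":0,"tz":0,"ax":0,"ay":0,"az":0,"jaw":0.6}]'
python3 -m handwheel '[{"tx":0,"ty":0,"tz":0,"ax":0,"ay":0,"az":0,"jaw":0.4},{"tx":0,"ty":0,"tz":0,"ax":0,"ay":0,"az":0,"jaw":0.3},{"tx":0,"ty":0,"tz":0,"ax":0,"ay":0,"az":0,"jaw":0.2},{"tx":0,"ty":0,"tz":0,"ax":0,"ay":0,"az":0,"jaw":0.1},{"tx":0,"ty":0,"tz":0,"ax":0,"ay":0,"az":0,"jaw":0},{"tx":0,"ty":0,"tz":0,"ax":0,"ay":0,"az":0,"jaw":-0.2},{"tx":0,"ty":0,"tz":0,"ax":0,"ay":0,"az":0,"jaw":-0.4},{"tx":0,"ty":0,"tz":0,"ax":0,"ay":0,"az":0,"jaw":-0.4},{"tx":0,"ty":0,"tz":0,"ax":0,"ay":0,"az":0,"jaw":-0.4},{"tx":0,"ty":0,"tz":0,"ax":0,"ay":0,"az":0,"jaw":-0.4}]' 25
python3 -c "from h import *;delta(.4628,-.016,.092,82.3)"
```

```text
time: 11.7
ee_pos: [0.4636, -0.017, 0.0937]
tcp_rot: [180.0, -0.0, 82.3]
wrist_force: [0.5, -0.3, 0.2]
opening: 0.0703
grasp_force: 0.0
time: 12.95
ee_pos: [0.4636, -0.017, 0.0938]
tcp_rot: [180.0, 0.0, 82.3]
wrist_force: [-0.9, 0.3, 5.1]
opening: 0.052
grasp_force: 26.8
t 12.95 shift [ 0.0009 -0.001   0.0018] turn [0.048  0.0002 0.0354] q [ -2.1  -7.3 -17.2  80.1  -0.   95.6] rot [180.    0.   82.3] F [-0.9  0.3  5.1] M [-0.11  0.24 -0.  ] open 0.051996801524210864 gf 26.784930035937577
```

The opening is 52.0 mm, the exact ear spacing. Lift 115 mm, gently at first.

```bash

python3 -m handwheel '[{"tx":0,"ty":0,"tz":-0.003,"ax":0,"ay":0,"az":0,"jaw":-0.4},{"tx":0,"ty":0,"tz":-0.005,"ax":0,"ay":0,"az":0,"jaw":-0.4},{"tx":0,"ty":0,"tz":-0.007,"ax":0,"ay":0,"az":0,"jaw":-0.4},{"tx":0,"ty":0,"tz":-0.008,"ax":0,"ay":0,"az":0,"jaw":-0.4},{"tx":0,"ty":0,"tz":-0.008,"ax":0,"ay":0,"az":0,"jaw":-0.4},{"tx":0,"ty":0,"tz":-0.008,"ax":0,"ay":0,"az":0,"jaw":-0.4},{"tx":0,"ty":0,"tz":-0.008,"ax":0,"ay":0,"az":0,"jaw":-0.4},{"tx":0,"ty":0,"tz":-0.008,"ax":0,"ay":0,"az":0,"jaw":-0.4},{"tx":0,"ty":0,"tz":-0.008,"ax":0,"ay":0,"az":0,"jaw":-0.4},{"tx":0,"ty":0,"tz":-0.008,"ax":0,"ay":0,"az":0,"jaw":-0.4}]'
python3 -m handwheel '[{"tx":0,"ty":0,"tz":-0.01,"ax":0,"ay":0,"az":0,"jaw":-0.4},{"tx":0,"ty":0,"tz":-0.01,"ax":0,"ay":0,"az":0,"jaw":-0.4},{"tx":0,"ty":0,"tz":-0.01,"ax":0,"ay":0,"az":0,"jaw":-0.4},{"tx":0,"ty":0,"tz":-0.008,"ax":0,"ay":0,"az":0,"jaw":-0.4},{"tx":0,"ty":0,"tz":-0.006,"ax":0,"ay":0,"az":0,"jaw":-0.4},{"tx":0,"ty":0,"tz":0,"ax":0,"ay":0,"az":0,"jaw":-0.4},{"tx":0,"ty":0,"tz":0,"ax":0,"ay":0,"az":0,"jaw":-0.4},{"tx":0,"ty":0,"tz":0,"ax":0,"ay":0,"az":0,"jaw":-0.4},{"tx":0,"ty":0,"tz":0,"ax":0,"ay":0,"az":0,"jaw":-0.4},{"tx":0,"ty":0,"tz":0,"ax":0,"ay":0,"az":0,"jaw":-0.4}]'
for i in 1 2; do python3 -m handwheel '[{"tx":0,"ty":0,"tz":0,"ax":0,"ay":0,"az":0,"jaw":-0.4},{"tx":0,"ty":0,"tz":0,"ax":0,"ay":0,"az":0,"jaw":-0.4},{"tx":0,"ty":0,"tz":0,"ax":0,"ay":0,"az":0,"jaw":-0.4},{"tx":0,"ty":0,"tz":0,"ax":0,"ay":0,"az":0,"jaw":-0.4},{"tx":0,"ty":0,"tz":0,"ax":0,"ay":0,"az":0,"jaw":-0.4},{"tx":0,"ty":0,"tz":0,"ax":0,"ay":0,"az":0,"jaw":-0.4},{"tx":0,"ty":0,"tz":0,"ax":0,"ay":0,"az":0,"jaw":-0.4},{"tx":0,"ty":0,"tz":0,"ax":0,"ay":0,"az":0,"jaw":-0.4},{"tx":0,"ty":0,"tz":0,"ax":0,"ay":0,"az":0,"jaw":-0.4},{"tx":0,"ty":0,"tz":0,"ax":0,"ay":0,"az":0,"jaw":-0.4}]'; done
python3 - <<'E'
from h import *
delta(.4636,-.017,.2088,82.3)
crop(optics.camera("scene"),"pics/s5.png",200,80,150,190,3)
E
```

```text
time: 14.2
ee_pos: [0.4634, -0.0169, 0.1648]
tcp_rot: [180.0, -0.0, 82.3]
wrist_force: [0.2, 0.1, -1.1]
opening: 0.052
grasp_force: 26.5
time: 15.45
ee_pos: [0.4633, -0.017, 0.2082]
tcp_rot: [-180.0, 0.0, 82.3]
wrist_force: [0.2, -0.2, -2.0]
opening: 0.0522
grasp_force: 26.5
time: 16.7
ee_pos: [0.4634, -0.017, 0.2083]
tcp_rot: [-180.0, 0.0, 82.3]
wrist_force: [-0.0, -0.4, -1.6]
opening: 0.0521
grasp_force: 26.5
time: 17.95
ee_pos: [0.4634, -0.017, 0.2083]
tcp_rot: [180.0, 0.0, 82.3]
wrist_force: [0.8, -0.5, -1.3]
opening: 0.0523
grasp_force: 26.5
t 17.95 shift [-0.      0.0002 -0.0005] turn [0.0008 0.0008 0.0413] q [-2.1 -7.2 -4.5 92.7 -0.  95.6] rot [180.    0.   82.3] F [ 0.8 -0.5 -1.3] M [ 0.03 -0.07  0.02] open 0.05225841492621582 gf 26.476737926714122
```

View pics/s5.png

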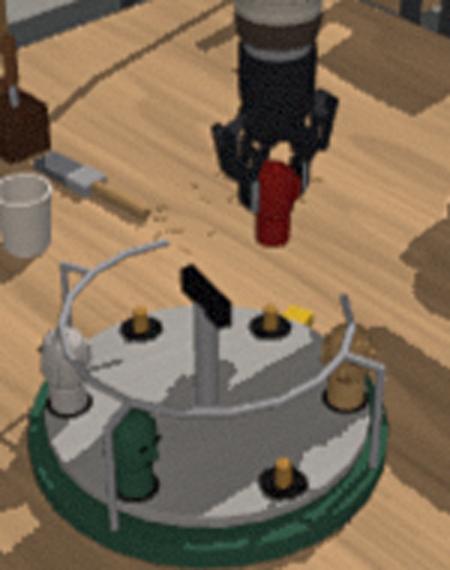

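The head is held clear of its peg, with the neck at crop (273,240), the peg at (270,315) and the other heads seated. It looks slightly leaned, so I'll measure that against the seated view.

```bash
python3 - <<'E'
from h import *
def axis(im,s,name):
    im=im.astype(int);b,g,r=im[...,0],im[...,1],im[...,2]
    m=((r>60)&(g<r*.45)&(b<r*.5)).astype(np.uint8)
    n,l,st,_=cv2.connectedComponentsWithStats(m);k=1+np.argmax(st[1:,4]);m=l==k
    v,u=np.nonzero(m);h=st[k,3];v0=st[k,1]
    print(name,st[k]/s)
    for f in(.1,.3,.5,.7,.9,.97):
        row=np.nonzero(m[int(v0+f*h)])[0]; print("  ",f,row.min()/s,row.max()/s,(row.min()+row.max())/2/s)
axis(cv2.imread("pics/b.png"),8,"seated");axis(cv2.imread("pics/s4.png"),4.6,"seated2");axis(cv2.imread("pics/s5.png"),3,"lift")
t=optics.camera("top");crop(t,"pics/t6.png",225,205,60,60,10)
s=optics.camera("scene")
for p in([.4634,-.019,.05+.1145],[.4634,-.019,.14+.1145],[.462,-.018,.05],[.462,-.018,.14]):print(w2px(s,p),w2px(s,p)-[200,80])
E
```

```text
seated [  38.25    30.375   15.375   26.625 2410.875]
   0.1 40.375 50.75 45.5625
   0.3 38.375 53.5 45.9375
   0.5 38.5 51.25 44.875
   0.7 40.25 50.125 45.1875
   0.9 40.375 50.0 45.1875
   0.97 41.5 48.375 44.9375
seated2 [  58.0435   85.2174   15.6522   26.7391 1396.7391]
   0.1 60.434782608695656 70.65217391304348 65.54347826086958
   0.3 58.47826086956522 73.26086956521739 65.86956521739131
   0.5 58.47826086956522 71.08695652173914 64.78260869565217
   0.7 60.21739130434783 70.0 65.10869565217392
   0.9 60.21739130434783 69.78260869565219 65.0
   0.97 61.52173913043479 68.04347826086958 64.78260869565217
lift [ 85.6667  53.3333  14.6667  28.6667 912.3333]
   0.1 87.0 96.66666666666667 91.83333333333333
   0.3 87.0 100.0 93.5
   0.5 86.66666666666667 97.33333333333333 92.0
   0.7 86.0 96.0 91.0
   0.9 86.0 95.66666666666667 90.83333333333333
   0.97 87.33333333333333 94.33333333333333 90.83333333333333
[290.6123 159.0719] [90.6123 79.0719]
[291.1917 133.9141] [91.1917 53.9141]
[290.4622 188.3371] [ 90.4622 108.3371]
[291.0072 165.5485] [91.0072 85.5485]
```

```bash
python3 -c "
from workcell import workorder,telemetry
print(telemetry.get_obs()['grasp_force']);print(workorder.job_done())"
```

```text
26.476970273070037
the job is handed in; nothing more can be done
None
```

I turned the carousel one notch counter-clockwise and lifted the red head about 115 mm off its peg. It was handed in at about 18 s, still held over the peg at 26 N with roughly 2–3° of lean (limit about 6.9°); no verdict came back.

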